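# Close up the coffee corner

## Robot

A 6-joint arm with a two-finger parallel gripper is mounted at the origin on a cart in front of the work surface, level with it; the furniture and walls round the work are solid. World frame = base frame: x ahead of the robot, y to its left, z up, the work surface at z = 0. Lengths are in m, angles in rad, forces in N, time in s.
With the tool pointing down it reaches from about 0.3 to 1 m from the base axis. Payload 5.1 kg.
Tool frame: the origin (TCP) lies between the finger pads; the fingertips stand 25 mm ahead of it and the grasp point (between the pads) lies 6 mm ahead of it (bot.tips_ahead is the distance from the TCP to the fingertips, in m); z points along the fingers, y is the line along which they close (so a half turn about z gives the same grasp; the last joint's range is limited). The gripper opens to 95 mm and grips with 3 to 60 N. Pads are 20 mm wide; open, the fingers measure 119 mm over their backs; the gripper's body (75 mm by 180 mm) begins 59 mm behind the grasp point.
Start: joints at [1.207, 0.124, 1.65, -0, 1.367, -0.083], TCP at [0.18, 0.625, 0.24] pointing down, gripper open.
Joint ranges: [-2.61, 2.61], [-1.02, 2.33], [0.03, 2.71], [-1.35, 4.49], [0.32, 2.68], [-2.91, 2.91]. Speed limits (rad/s): [2.57, 2.57, 3.14, 3.14, 3.14, 3.14].

## Interface

Orientations are given as a unit quaternion [w, x, y, z].
In Python, from station import bot gives the robot as it stands.
- The arm moves only by the tool send_rows, never from a script. Its argument "plan" is one flat list of numbers, 4 for each row, row after row: the shift along the tool's x, y, z in units of 30 mm (1.0 is 30 mm), then the turn about the tool's z in units of 8 degrees (1.0 is 8 degrees). In form: [x, y, z, twist, x, y, z, twist, ...]. A call has 1 to 8 rows; each row is the pose to reach, as a shift and turn from the pose commanded when the call began, along the tool's axes at that moment; what a row does not reach only later rows make up. A row lasts 1/8 s, in which the tool goes at most 62.5 mm and 10.7 degrees, less where a joint would pass 70% of its speed; a pose out of reach is approached as far as the arm can. A call with a gripper value outside its range is refused whole. "grip" is the opening, from 0 (shut) to 1 (fully open), set as the call begins (left out, the last holds). The fingers move at their own pace and stop on an object; "squeeze" is the grip in N (left out, the last holds). Time passes only in rows, so rows that repeat a pose let the fingers close. It gives the time, the measured TCP pose, the force, the opening and the grip force at its end, in the units of the state.
- bot.sense(): the state, without advancing time (a new reading comes with each control period).
- bot.camera(name): name is "scene" or "top" or "wrist"; returns a dict with "color" (400x640x3 uint8, blue, green, red), "mtx" (3x3 intrinsics, pixels), "origin" and "attitude" of the camera in the world. Camera axes: x right, y down, z forward; pixel columns grow to the right and rows downward; lengths in m; the calibration is good to about 2 mm. The wrist camera is an equidistant fisheye: a pixel r from the principal point sees the ray r / f radians off the axis. A picture is of the moment at which its call begins. There is no depth.
- bot.sign_off(): hands the job in; it is judged then, once.
The state is a dict: "time_s": time; "q": joint angles; "joint_vel": joint speeds; "tau": joint torques, N m; "eef_pos": TCP position; "eef_rot": TCP orientation; "contact_force": force on the tool from outside, world axes, zero at the start; "ft_torque": the same for the moment, N m; "grip_width": opening from 0.0 (shut) to 1.0 (fully open); "finger_force": force on a finger pad.
Only numpy, scipy, OpenCV 4.12 (cv2) and the standard library are available. Lean on these libraries where they do the work, as an engineer would, in place of code of your own. Each camera call takes 0.05 s, during which the arm holds its last target. There are 200 camera calls.

## Task

Coffee has been loaded: close up the corner with the fingertips only. Push the lid lever on top of the coffee machine down until it lies flat, and push the open pod drawer of the wooden unit gently fully shut, in either order and without slamming either; do not lift the lever or pull the drawer further out. Pick nothing up, and leave the loose coffee pods and the soap dispenser standing where they are.

Things in the scene. Friction and masses are not known exactly. Their poses are not given: they have to be found in the camera images.
- machine: Black pod coffee machine, 270 deep (x) x 132 wide (y) x 264 high, does not move. Origin: centre of its underside; its front faces its own -x, +z up. Its base is 248 deep (x -135 to 113) and its overhanging head spans x -131 to 105, y -60 to 60, z 192 to 254. Turned by up to 0.3 rad; may stand left or right of the pod unit.
- machine_lever (a joint): Angle of the flat black lever plate on the machine's top: 0 = flat (shut), positive = tip raised (0.3 to 0.55 rad at the start, stop 1.05). Hinge: level, along the machine's y, at its x +56, z 256 mm. Plate 64 wide (y -32 to 32), 8 thick, 150 long from hinge towards the front; top at z 264 when flat. Stiff hinge: stays where left; a few newtons at the tip move it.
- lever_pad (a point): Point on the upper face of the lever plate, mid width, 125 mm from the hinge (25 mm short of the tip): the place to push down. Moves and turns with the lever. At z 264 and the machine's x -69 when the lever is flat. Wall cupboards hang from z 480 up over the back half of the worktop: keep a vertical hand no farther back than this point.
- unit: Low light-wood pod drawer unit, 180 deep x 150 wide x 80 high, does not move. Origin at worktop level, mid width, directly below the front face of the shut drawer: the unit with the drawer shut spans x 0 (front) to 180, y -75 to 75, z 0 to 80 of its own frame; the drawer opens to its -x. Turned by up to 0.3 rad.
- drawer (a joint): How far the drawer is open in m: 0 = shut with its front against the unit (a hard stop), 0.045 to 0.08 at the start, stop at 0.12. Slides with about 1.5 N friction and stays where it is left. Inside lie three red and white coffee pods fixed to it.
- drawer_front (a point): Centre of the outer face of the white drawer front, which is 146 wide, z 8 to 74, 14 thick, with a flat face (a thin grey 70 mm line near its upper edge is only a marking). Height 41 mm. Moves with the drawer; its axes are the unit's (+x is the shutting direction).
- pod_a: Loose red and white coffee pod, 53 diameter x 34 high, standing on top of the unit towards its back; leave alone. Origin: centre of its underside.
- pod_b: A second such loose pod on top of the unit towards its back; leave alone.
- pod_c: A third such loose pod on the worktop at the left, by the hob; leave alone.
- soap: Loose black soap dispenser, 76 x 65 x 174 high, on the worktop at the right, by the sink; leave alone. Origin: centre of its underside.

How it is judged:
At the end, for the whole second after the job is handed in: The lever lies flat (within 0.05 rad), the drawer is shut (within 4 mm), and the three loose pods and the soap dispenser stand upright (within 0.2 rad) within 20 mm of where they were (value of joint machine_lever below 0.05 rad and value of joint drawer below 0.004 m and distance of each of pod_a, pod_b, pod_c, soap from where it was at the start of the episode below 0.02 m and angle between each of pod_a, pod_b, pod_c, soap's own z axis and vertical below 0.2 rad); the robot touches nothing.
It fails at once if the drawer is slammed (shutting faster than 0.4 m/s) (velocity of joint drawer below -0.4 m/s).
It fails at once if the lever is slammed (falling faster than 3 rad/s) (velocity of joint machine_lever below -3 rad/s).
It fails at once if the lever is lifted (past 0.62 rad) (value of joint machine_lever above 0.62 rad).
It fails at once if the drawer is pulled further out (past 95 mm) (value of joint drawer above 0.095 m).
It fails at once if a loose pod or the soap dispenser is picked up or pushed away (more than 30 mm) (distance of any of pod_a, pod_b, pod_c, soap from where it was at the start of the episode above 0.03 m).
It also fails if it takes over 54 s, if anything falls off the work surface, if the arm or the gripper's body presses on something with over 40 N, if the wrist force passes 120 N, or if a joint passes its speed limit or range.

## Working session

There is one attempt and no reset: what is moved stays moved. The work goes in short steps, Python scripts to look and compute and a tool call to move; the robot and the scene stay as the last step left them, time stands still between calls to the robot, and variables do not carry over. Pictures are saved under pics/ and viewed, at most 10 in all, crops included, and the job is handed in when it is done.

Besides the shell and the picture viewer there is one more tool, called as a command line: name --argument value ..., lists and objects as JSON in quotes. send_rows: Moves the arm, as the interface text tells. Its arguments: {"type":"object","properties":{"plan":{"type":"array"},"grip":{"type":"number"},"squeeze":{"type":"number"}},"required":["plan"]}

```bash
mkdir -p pics; ls; python3 - <<'E'
from station import bot
import cv2,numpy as np
for n in("scene","top"):
    c=bot.camera(n); cv2.imwrite(f"pics/{n}0.png",c["color"])
    np.savez(f"{n}0.npz",**c)
    print(n,c["mtx"].tolist(),c["origin"],np.round(c["attitude"],4).tolist())
s=bot.sense();print(s["eef_pos"],s["eef_rot"],s["grip_width"],s["time_s"])
E
```

```text
pics
scene [[381.9811025379849, 0.0, 322.45114453714814], [0.0, 381.9811025379849, 206.9672031598073], [0.0, 0.0, 1.0]] [-0.18415338 -0.80912493  1.36624106] [-0.3314, 0.868, -0.3459, 0.1307]
top [[492.03474830447243, 0.0, 318.29456286685183], [0.0, 492.03474830447243, 201.57285460243347], [0.0, 0.0, 1.0]] [-0.51715327 -0.03045403  1.4980514 ] [0.2316, -0.6603, 0.6736, -0.2379]
[0.17996868 0.62404214 0.23851607] [-1.84801088e-04  1.39926371e-01  9.90161474e-01 -9.11874446e-04] 1.0009403608477616 0.1
```

View pics/scene0.png

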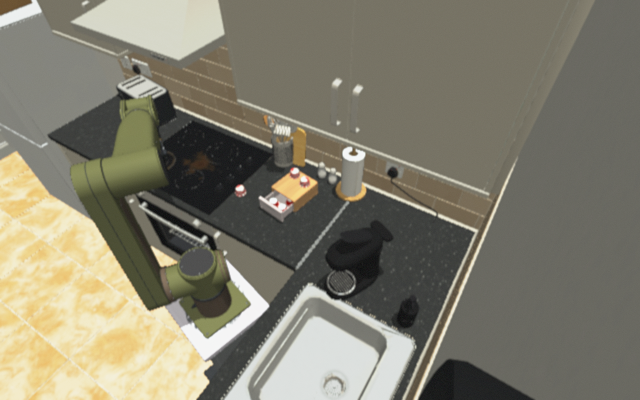

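View pics/top0.png

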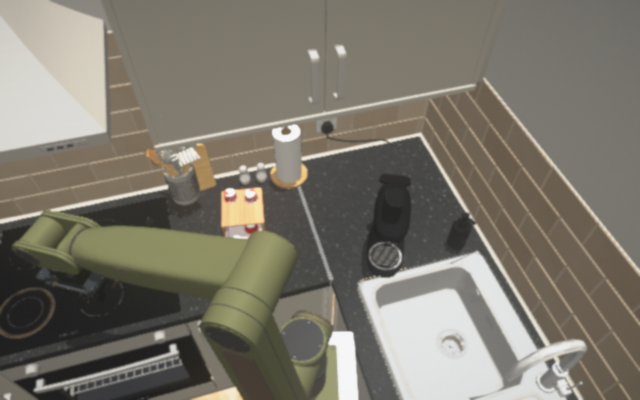

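```bash
python3 - <<'E'
import cv2,numpy as np
def crop(n,x,y,w,h,s,g):
    c=np.load(f"{n}0.npz")["color"][y:y+h,x:x+w]
    c=(255*(c/255.)**g).astype(np.uint8)
    return cv2.resize(c,None,fx=s,fy=s,interpolation=cv2.INTER_CUBIC)
a=crop("scene",310,210,115,120,5,.45); b=crop("scene",250,160,75,65,3,.8);d=crop("top",210,180,75,65,3,.8)
o=np.zeros((600,800,3),np.uint8);o[:600,:575]=a;o[:195,575:800]=b;o[200:395,575:]=d
cv2.imwrite("pics/c1.png",o)
a=crop("top",355,165,130,120,5,.45);cv2.imwrite("pics/c2.png",a)
E
```

```text
(no output)
```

View pics/c1.png

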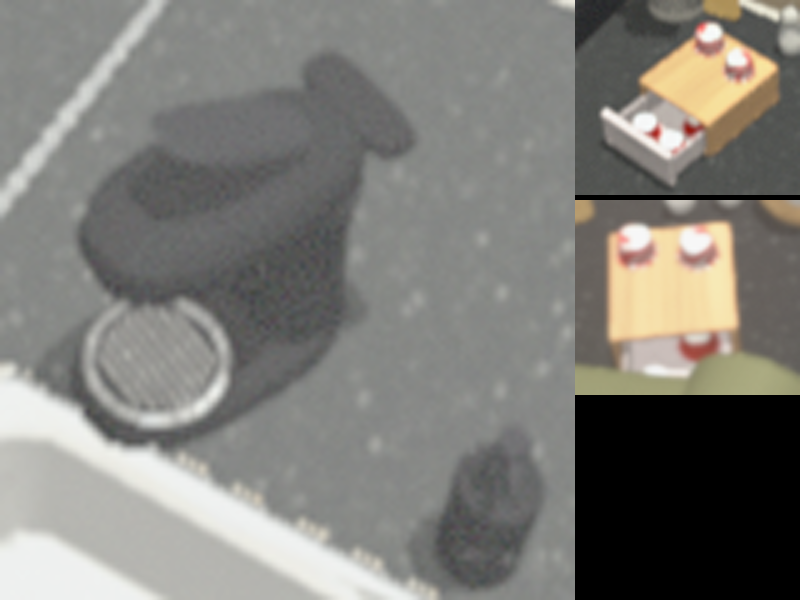

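View pics/c2.png

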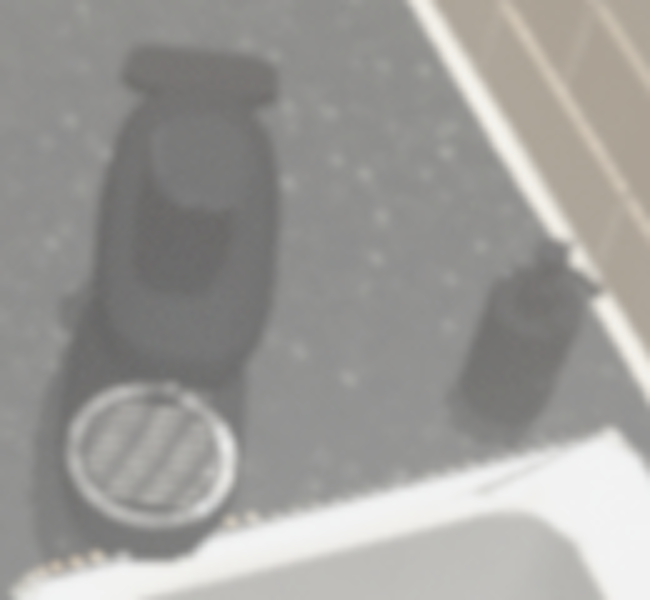

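```bash
cat > h.py <<'E'
import numpy as np,cv2
from scipy.spatial.transform import Rotation as R
C={n:np.load(f"{n}0.npz") for n in("scene","top")}
def ray(n,p):
    c=C[n];d=R.from_quat(c["attitude"],scalar_first=True).apply(np.linalg.solve(c["mtx"],[p[0],p[1],1]))
    return c["origin"],d/np.linalg.norm(d)
def plane(n,p,z):
    o,d=ray(n,p);return o+d*(z-o[2])/d[2]
def tri(ps,pt):
    A=0;b=0;rs=[ray("scene",ps),ray("top",pt)]
    for o,d in rs:
        M=np.eye(3)-np.outer(d,d);A=A+M;b=b+M@o
    x=np.linalg.solve(A,b)
    return x,[np.linalg.norm(np.cross(x-o,d)) for o,d in rs][0]*2
S=lambda x,y:(310+x/5-.4,210+y/5-.4)
T=lambda x,y:(355+x/5-.4,165+y/5-.4)
US=lambda x,y:(250+(x-575)/3-.33,160+y/3-.33)
UT=lambda x,y:(210+(x-575)/3-.33,180+(y-200)/3-.33)
E
python3 - <<'E'
from h import *
np.set_printoptions(precision=4,suppress=True)
print("ring",tri(S(157,361),T(152,453)));print("tank",tri(S(358,104),T(200,76)))
print("tip",tri(S(158,120),T(200,210)))
for z in(.254,.225):print("headfront",plane("top",T(178,378),z),plane("scene",S(85,235),z))
for y in(200,250,300):
    pass
print("headL/R",plane("top",T(98,235),.24),plane("top",T(278,235),.24))
print("unit")
print([tri(US(*a),UT(*b)) for a,b in (((640,80),(608,340)),((711,125),(738,328)),((778,70),(731,222)))])
for p in((640,80),(711,125),(778,70),(708,23)):print("s",plane("scene",US(*p),.08))
for p in((608,340),(738,328),(731,222),(609,224)):print("t",plane("top",UT(*p),.08))
for p in((603,112),(672,169)):print("dr",plane("scene",US(*p),.074))
for p in((606,138),(670,185)):print("drbot",plane("scene",US(*p),.008))
E
```

```text
ring (array([ 0.4076, -0.2861,  0.0407]), np.float64(0.0019410257036835462))
tank (array([ 0.5814, -0.3151,  0.2423]), np.float64(4.4601995236279065e-05))
tip (array([ 0.3963, -0.2791,  0.3428]), np.float64(0.014655846898780267))
headfront [ 0.3268 -0.2701  0.254 ] [ 0.3465 -0.2652  0.254 ]
headfront [ 0.3465 -0.2757  0.225 ] [ 0.3603 -0.251   0.225 ]
headL/R [ 0.4485 -0.2337  0.24  ] [ 0.4463 -0.3499  0.24  ]
unit
[(array([0.5189, 0.2929, 0.0756]), np.float64(6.434148736745249e-05)), (array([0.5349, 0.1398, 0.0766]), np.float64(0.003260499959291311)), (array([0.6907, 0.1546, 0.0832]), np.float64(0.005121606647475055))]
s [0.5165 0.2891 0.08  ]
s [0.5348 0.1384 0.08  ]
s [0.6899 0.1552 0.08  ]
s [0.6811 0.3163 0.08  ]
t [0.5157 0.2919 0.08  ]
t [0.5304 0.1389 0.08  ]
t [0.6968 0.1558 0.08  ]
t [0.6964 0.3093 0.08  ]
dr [0.4348 0.2788 0.074 ]
dr [0.4386 0.1154 0.074 ]
drbot [0.4353 0.2854 0.008 ]
drbot [0.4476 0.1397 0.008 ]
```

```bash
cat >> h.py <<'E'
np.set_printoptions(precision=3,suppress=True)
def go(*pts,yaw=None):
    from station import bot
    s=bot.sense();r=R.from_quat(s["eef_rot"],scalar_first=True);p=s["eef_pos"]
    x=r.as_matrix()[:,0];a=np.degrees(np.arctan2(x[1],x[0]))
    print("t",s["time_s"],"pos",p,"F",s["contact_force"],"xyaw",a)
    if yaw is not None: print("twist",-((yaw-a+180)%360-180)/8)
    for q in pts: print(q,r.inv().apply(np.array(q)-p)/.03)
E
python3 -c "
from h import *
go((.36,.2,.24),(.39,.2,.06),yaw=186.2)"
```

```text
t 0.1 pos [0.18  0.624 0.239] F [ 0.242  0.192 -0.537] xyaw 163.91281579170095
twist -2.78589802603738
(0.36, 0.2, 0.24) [ -9.683 -11.918  -0.028]
(0.39, 0.2, 0.06) [-10.644 -11.63    5.971]
```

send_rows --plan '[-1.2, -1.5, 0, -0.4, -2.4, -3, 0, -0.8, -3.6, -4.5, 0, -1.2, -4.8, -6, 0, -1.6, -6, -7.5, 0, -2, -7.2, -9, 0, -2.4, -8.5, -10.5, 0, -2.8, -9.7, -11.9, 0, -2.8]' --grip 0

```text
time_s: 1.1
eef_pos: [0.361, 0.199, 0.2394]
eef_rot: [0.0, -0.055, 0.998, 0.0]
contact_force: [1.2, 1.5, -0.9]
grip_width: 0.219
finger_force: 0.0
```

```bash
python3 - <<'E'
from h import *
go((.39,.2,.24),(.39,.2,.06),yaw=186.2)
from station import bot
c=bot.camera("wrist");cv2.imwrite("pics/w1.png",c["color"]);np.savez("wrist0.npz",**c)
t=bot.camera("scene");cv2.imwrite("pics/s2.png",t["color"])
E
```

```text
t 1.1 pos [0.361 0.199 0.239] F [ 1.197  1.481 -0.869] xyaw -173.66296193217488
twist 0.01712975847814846
(0.39, 0.2, 0.24) [-0.965 -0.074 -0.02 ]
(0.39, 0.2, 0.06) [-0.963 -0.074  5.98 ]
```

View pics/w1.png

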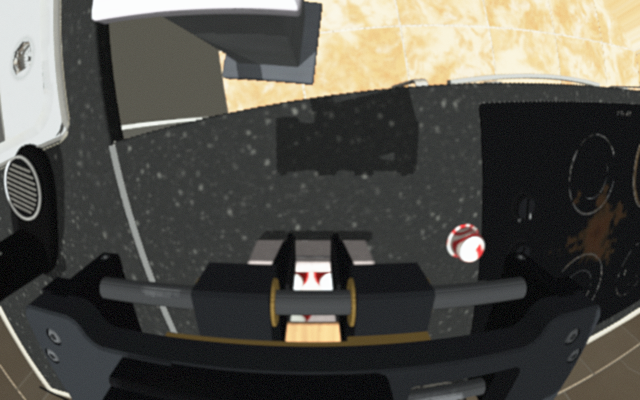

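The wrist view shows the white drawer front at about columns 250–372, rows 232–265, with the closing fingers centred on it at column 313. pod_c at (465,243) is clear.

```bash
python3 - <<'E'
from h import *
c=np.load("wrist0.npz");K=c["mtx"];f=K[0,0]
for p,z in(((258,240),.074),((366,238),.074),((248,262),.074),((375,262),.074),((250,263),.008),((260,238),.008),((365,238),.008)):
    v=np.array([p[0]-K[0,2],p[1]-K[1,2]]);r=np.hypot(*v);t=r/f
    d=np.r_[np.sin(t)*v/r,np.cos(t)];d=R.from_quat(c["attitude"],scalar_first=True).apply(d)
    print(p,z,c["origin"]+d*(z-c["origin"][2])/d[2])
E
```

```text
(258, 240) 0.074 [0.422 0.144 0.074]
(366, 238) 0.074 [0.406 0.262 0.074]
(248, 262) 0.074 [0.451 0.134 0.074]
(375, 262) 0.074 [0.435 0.278 0.074]
(250, 263) 0.008 [0.489 0.125 0.008]
(260, 238) 0.008 [0.449 0.137 0.008]
(365, 238) 0.008 [0.433 0.276 0.008]
```

send_rows --plan '[-0.7, 0, 0.5, 0, -1, 0, 2, 0, -1, 0, 3.5, 0, -1, 0, 5, 0, -1, 0, 6, 0, -1, 0, 6, 0, -1.5, 0, 6, 0, -1.8, 0, 6, 0]'

```text
time_s: 2.2
eef_pos: [0.4172, 0.2077, 0.062]
eef_rot: [0.002, -0.055, 0.998, 0.001]
contact_force: [-1.0, 0.4, 0.6]
grip_width: 0.008
finger_force: 0.0
```

send_rows --plan '[-0.3, 0, 0, 0, -0.6, 0, 0, 0, -0.9, 0, 0, 0, -1.2, 0, 0, 0, -1.5, 0, 0, 0, -1.8, 0, 0, 0, -2.1, 0, 0, 0, -2.3, 0, 0, 0]'

```text
time_s: 3.2
eef_pos: [0.4836, 0.2144, 0.0596]
eef_rot: [-0.0, -0.055, 0.998, -0.0]
contact_force: [-1.3, -1.0, 0.8]
grip_width: 0.002
finger_force: 0.8
```

send_rows --plan '[-0.15, 0, 0, 0, -0.3, 0, 0, 0, -0.4, 0, 0, 0, -0.5, 0, 0, 0, -0.5, 0, 0, 0]'

```text
time_s: 3.82
eef_pos: [0.4984, 0.2162, 0.0597]
eef_rot: [0.0, -0.055, 0.998, 0.0]
contact_force: [-0.2, -0.1, -0.4]
grip_width: 0.006
finger_force: 0.0
```

send_rows --plan '[-0.1, 0, 0, 0, -0.2, 0, 0, 0, -0.3, 0, 0, 0, -0.3, 0, 0, 0]'

```text
time_s: 4.32
eef_pos: [0.4999, 0.2164, 0.0592]
eef_rot: [-0.01, -0.055, 0.998, -0.001]
contact_force: [-28.9, -3.5, 21.2]
grip_width: 0.005
finger_force: 14.5
```

send_rows --plan '[0.5, 0, 0, 0, 1.2, 0, 0, 0, 2, 0, -0.5, 0, 2.5, 0, -2, 0, 2.5, 0, -4, 0, 2.5, 0, -6, 0, 2.5, 0, -8, 0, 2.5, 0, -10, 0]'

```text
time_s: 5.32
eef_pos: [0.4323, 0.2088, 0.362]
eef_rot: [0.001, -0.055, 0.998, 0.0]
contact_force: [0.7, 0.9, -0.2]
grip_width: 0.006
finger_force: 0.0
```

```bash
python3 - <<'E'
from h import *
from station import bot
go((.37,-.275,.41),(.405,-.285,.41),yaw=170.5)
out=[]
t=bot.camera("scene");np.savez("scene0.npz",**t);u=bot.camera("top");np.savez("top0.npz",**u)
def crop(c,x,y,w,h,s,g):
    c=(255*(c[y:y+h,x:x+w]/255.)**g).astype(np.uint8)
    return cv2.resize(c,None,fx=s,fy=s,interpolation=cv2.INTER_CUBIC)
o=np.hstack([crop(u["color"],200,160,100,120,4,.7),crop(t["color"],245,150,100,120,4,.7)])
cv2.imwrite("pics/d.png",o)
E
```

```text
t 5.325 pos [0.432 0.209 0.362] F [ 0.735  0.857 -0.165] xyaw -173.68400970681068
twist 1.9769987866486645
(0.37, -0.275, 0.41) [  3.835 -15.799  -1.618]
(0.405, -0.285, 0.41) [  2.712 -16.259  -1.616]
```

View pics/d.png

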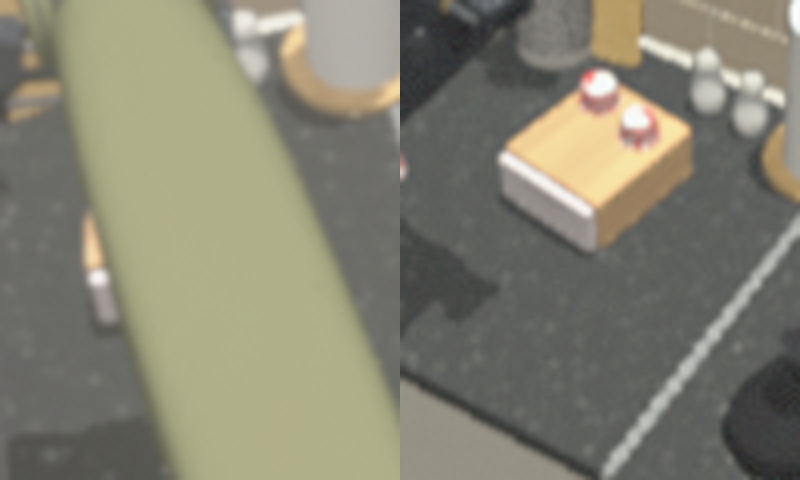

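The scene view shows the drawer front flush against the unit at about (545,200), with both pods in place. Next is the lever.

send_rows --plan '[0.6, -1.8, -0.4, 0.2, 1.2, -3.8, -0.8, 0.5, 1.8, -5.8, -1.2, 0.8, 2.4, -7.8, -1.6, 1, 3, -9.8, -1.6, 1.3, 3.5, -11.8, -1.6, 1.6, 3.8, -13.8, -1.6, 2, 3.8, -15.8, -1.6, 2]'

```text
time_s: 6.42
eef_pos: [0.3705, -0.2771, 0.4075]
eef_rot: [0.001, 0.085, 0.996, -0.0]
contact_force: [0.8, -0.3, 0.6]
grip_width: 0.002
finger_force: 0.0
```

```bash
python3 - <<'E'
from h import *
from station import bot
go((.405,-.285,.41),(.405,-.285,.29),yaw=170.5)
c=bot.camera("wrist");np.savez("wrist0.npz",**c)
g=(255*(c["color"]/255.)**.5).astype(np.uint8);cv2.imwrite("pics/w3.png",g)
E
```

```text
t 6.425 pos [ 0.371 -0.277  0.408] F [ 0.804 -0.256  0.561] xyaw 170.21516295298431
twist -0.03560463087696064
(0.405, -0.285, 0.41) [-1.177 -0.063 -0.081]
(0.405, -0.285, 0.29) [-1.17  -0.06   3.919]
```

View pics/w3.png

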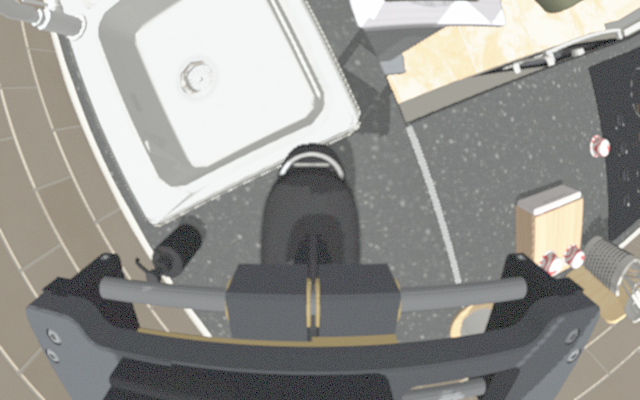

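The wrist view shows the machine's axis vertical at column 312, in line with the shut fingers at column 313. The soap (175,250) is clear.

send_rows --plan '[-0.6, 0, 0, 0, -1.1, 0, 0.3, 0, -1.1, 0, 0.7, 0, -1.1, 0, 1, 0, -1.1, 0, 1.3, 0, -1.1, 0, 1.6, 0, -1.1, 0, 1.9, 0, -1.1, 0, 2.2, 0]'

```text
time_s: 7.48
eef_pos: [0.4036, -0.2805, 0.3414]
eef_rot: [0.0, 0.085, 0.996, -0.0]
contact_force: [-1.6, -0.6, 0.7]
grip_width: 0.0
finger_force: 0.3
```

send_rows --plan '[0, 0, 0.3, 0, 0, 0, 0.6, 0, 0, 0, 0.9, 0, 0, 0, 1.1, 0, 0, 0, 1.3, 0, 0, 0, 1.4, 0]'

```text
time_s: 8.22
eef_pos: [0.4037, -0.2804, 0.2992]
eef_rot: [-0.0, 0.084, 0.996, 0.0]
contact_force: [-0.2, -0.1, 0.9]
grip_width: 0.005
finger_force: 0.1
```

send_rows --plan '[0, 0, 0.1, 0, 0, 0, 0.2, 0, 0, 0, 0.3, 0, 0, 0, 0.35, 0, 0, 0, 0.35, 0]'

```text
time_s: 8.85
eef_pos: [0.4038, -0.2805, 0.2893]
eef_rot: [0.0, 0.084, 0.996, -0.0]
contact_force: [-0.7, 0.3, 0.9]
grip_width: 0.006
finger_force: 0.5
```

send_rows --plan '[0, 0, 0.1, 0, 0, 0, 0.2, 0, 0, 0, 0.2, 0]'

```text
time_s: 9.22
eef_pos: [0.4038, -0.2805, 0.2888]
eef_rot: [0.001, 0.084, 0.996, -0.001]
contact_force: [-7.2, 6.5, 18.8]
grip_width: 0.004
finger_force: 9.7
```

Contact came at a tip height of 0.264 m, which is the flat lever. Retreating.

send_rows --plan '[0, 0, -0.5, 0, 0, 0, -1.2, 0, 0, 0, -2.2, 0, 0.5, 0, -3.5, 0, 2, 0.5, -4, 0, 3, 2, -4, 0, 3, 4, -4, 0, 3, 6, -4, 0]'

```text
time_s: 10.22
eef_pos: [0.3449, -0.0866, 0.404]
eef_rot: [0.001, 0.086, 0.996, -0.0]
contact_force: [1.7, 0.0, -0.6]
grip_width: 0.002
finger_force: 0.0
```

```bash
python3 - <<'E'
from h import *
from station import bot
go()
t=bot.camera("scene");u=bot.camera("top")
def crop(c,x,y,w,h,s,g):
    c=(255*(c[y:y+h,x:x+w]/255.)**g).astype(np.uint8)
    return cv2.resize(c,None,fx=s,fy=s,interpolation=cv2.INTER_CUBIC)
o=np.hstack([crop(u["color"],355,165,100,140,4,.45),crop(t["color"],230,160,100,140,4,.45)*0+crop(t["color"],310,200,100,140,4,.45)])
o=np.vstack([o,np.zeros((0,800,3),np.uint8)]);cv2.imwrite("pics/e.png",o)
cv2.imwrite("pics/full.png",t["color"])
E
```

```text
t 10.225 pos [ 0.345 -0.087  0.404] F [ 1.661  0.006 -0.594] xyaw 170.17411751852418
```

View pics/e.png

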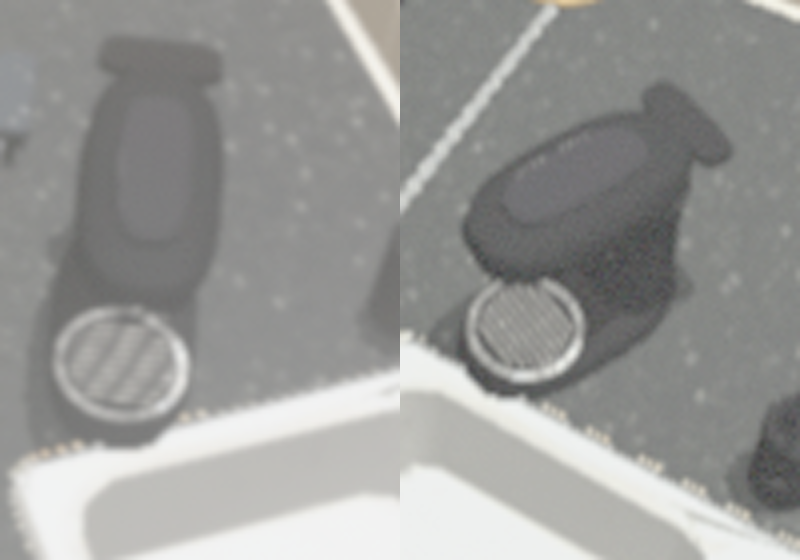

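View pics/full.png

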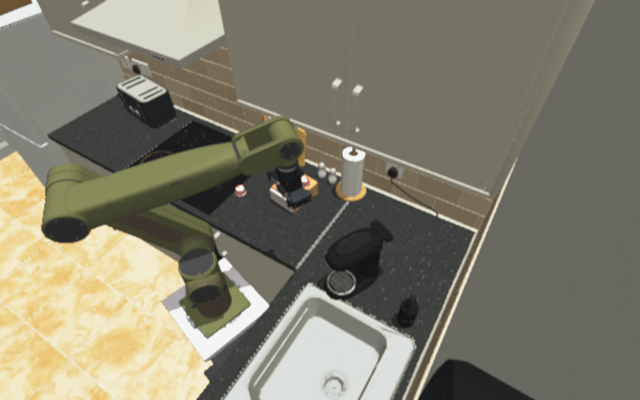

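The lever lies flat in both views: the plate now covers the recess around (155,165) left and (580,175) right. The arm is clear, and pod_c (240,190) and the soap (408,312) have not moved.

```bash
python3 -c "
from station import bot
print(bot.sign_off())"
```

```text
the job is handed in; nothing more can be done
None
```

The drawer is pushed shut to its stop and the lever pressed flat, both slowly and with the fingertips only; the pods and soap were not touched, and the job is handed in (no verdict was returned).

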